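# Assemble the sieve stack on the shaker

## Robot

A 7-joint arm with a two-finger parallel gripper is mounted at the origin on a cart in front of the work surface, level with it; the furniture and walls round the work are solid. World frame = base frame: x ahead of the robot, y to its left, z up, the work surface at z = 0. Lengths are in m, angles in rad, forces in N, time in s.
With the tool pointing down it reaches from about 0.4 to 0.85 m from the base axis. Payload 10.4 kg.
Tool frame: the origin (TCP) lies on the centre line of the jaws, within the pads' length; the fingertips stand 22 mm ahead of it and the grasp point (between the pads) lies 3 mm ahead of it; z points along the fingers, y is the line along which they close (so a half turn about z gives the same grasp; the last joint's range is limited). The gripper opens to 85 mm and grips with 20 to 120 N. Pads are 22 mm wide; open, the fingers measure 114 mm over their backs; the gripper's body (76 mm by 85 mm) begins 54 mm behind the grasp point. The pads swing forward as they close: fully open they stand 13 mm farther back than shut.
Start: joints at [1.214, 0.332, -0.065, 1.46, 0.022, 1.35, -0.088], TCP at [0.205, -0.591, 0.253] pointing down, gripper open.
Joint ranges: [-2.6, 2.6], [-0.5, 2.12], [-1.47, 1.34], [0.16, 2.42], [-1.27, 4.41], [0.06, 2.06], [-2.6, 2.6]. Speed limits (rad/s): [2.22, 2.22, 2.79, 2.79, 3.14, 3.14, 3.14].

## Interface

Orientations are given as [roll, pitch, yaw] about the fixed x, y, z axes, in that order (R = Rz(yaw) Ry(pitch) Rx(roll)).
In Python, from rig import * gives the robot as it stands. The module is installed in compiled form; this text tells all that it offers.
- The arm moves only by the tool move_arm, never from a script. Its argument "plan" is a list that holds one entry, the list of rows, each a list of 7 numbers: the shift along the tool's x, y, z in m, then the turn, a rotation vector about the tool's x, y, z in degrees, then the opening, from -1 (shut) to 1 (fully open). In form: [[[x, y, z, ax, ay, az, hand], ...]]. A call has 1 to 12 rows; each row shifts and turns the commanded pose from where the row before left it, along the tool's axes as they then stand; what a row does not reach is not made up. A row lasts 1/12 s, in which the tool goes at most 41.7 mm and 7.16 degrees, less where a joint would pass 70% of its speed; a pose out of reach is approached as far as the arm can. A call with a gripper value outside its range is refused whole. The fingers move at their own pace and stop on an object; "grip_force" is the grip in N (left out, the last holds). Time passes only in rows, so rows that do not move let the fingers close. It gives the time, the measured TCP pose, the force, the opening and the grip force at its end, in the units of the state.
- observe(): the state, without advancing time (a new reading comes with each control period).
- grab_frame(name): name is "side" or "top" or "wrist"; returns the picture (480x640x3 uint8, blue, green, red); there is no depth.
- get_calibration(name): a dict with "fx", "fy", "cx", "cy" (pixels), "pose" (4x4, takes a point from camera to world coordinates). Camera axes: x right, y down, z forward; pixel columns grow to the right and rows downward; lengths in m; the calibration is good to about 2 mm. The wrist camera is an equidistant fisheye: a pixel r from the principal point sees the ray r / f radians off the axis. A picture is of the moment at which its call begins: read the wrist's pose just before it. get_calibration takes no time and is no camera call; for the wrist camera it gives the pose at the moment of the call.
- sign_off(): hands the job in; it is judged then, once.
The state is a dict: "clock": time; "q": joint angles; "qvel": joint speeds; "effort": joint torques, N m; "position": TCP position; "orientation": TCP orientation; "wrist_force": force on the tool from outside, world axes, zero at the start; "ft_torque": the same for the moment, N m; "opening": finger opening in m; "grip_force": force on a finger pad.
Only numpy, scipy, OpenCV 4.12 (cv2) and the standard library are available. Lean on these libraries where they do the work, as an engineer would, in place of code of your own. Each camera call takes 0.05 s, during which the arm holds its last target. There are 200 camera calls.

## Task

Assemble the small steel sieve stack on the sieve shaker, one piece at a time from the bottom up: first the plain receiver pan in the shaker's round well, then the fine-mesh sieve, then the coarse-mesh sieve, and last the lid with the knob. Each piece must sit level and fully home with its skirt inside the mouth of the one below; leave the specimen cup, the timer and the strip canister where they stand.

Things in the scene. Friction and masses are not known exactly. Their poses are not given: they have to be found in the camera images.
- shaker_base: Sieve shaker, fixed: white housing 112 x 112 mm with a round aluminium deck 96 mm across, its flat top 45 mm above the worktop. In the middle of the deck is an open well 57 mm across and 8 mm deep for a skirt. Origin on the worktop under the well's centre, z up. The pan's origin is 37 mm above this origin when seated.
- pan: Receiver pan: round steel dish, plain closed floor, no mesh: 62 mm across, 32 mm high over all (frame 24 mm), mouth 57 mm across and 8 mm deep, upright. Origin: centre of the underside, z up. Tapered skirt below, 8 mm high (45 mm across at its foot, 51 at its top), up to a flat shoulder at z = 8 mm. Grasp the frame. The fine sieve's origin seats 24 mm above this one.
- fine_sieve: Fine-mesh sieve: round steel frame with a close wire mesh (3.2 mm pitch) 8 mm below its mouth, 62 mm across, 38 mm high over all (frame 30 mm), mouth 57 mm across, upright. Origin: centre of the underside, z up. Tapered skirt below, 8 mm high (45 mm across at its foot, 51 at its top), up to a flat shoulder at z = 8 mm. Grasp the frame. The coarse sieve's origin seats 30 mm above this one.
- coarse_sieve: Coarse-mesh sieve: the tallest frame, with a wide wire grid (10.5 mm pitch) 8 mm below its mouth, 62 mm across, 50 mm high over all (frame 42 mm), mouth 57 mm across, upright. Origin: centre of the underside, z up. Tapered skirt below, 8 mm high (45 mm across at its foot, 51 at its top), up to a flat shoulder at z = 8 mm. Grasp the frame. The lid's origin seats 42 mm above this one.
- sieve_lid: Lid: steel disc 62 mm across and 7 mm thick (its top is 15 mm above the origin) with an upright round knob, 18 mm across, in the middle, reaching from 15 to 36 mm above the origin; upright at the start. Origin: centre of the underside, z up. Tapered skirt below, 8 mm high (45 mm across at its foot, 51 at its top), up to a flat shoulder at z = 8 mm. Grasp by the knob.
- specimen_cup: Bystander: specimen cup with yellow screw lid, 57 mm across, 61 mm high; origin at the centre of its underside. To be left alone.
- lab_timer: Bystander: white laboratory timer, 60 x 64 x 22 mm, lying flat; origin at the centre of its underside. To be left alone.
- strip_canister: Bystander: upright white test strip canister, 45 mm across, 105 mm high; origin at the centre of its underside. To be left alone.
Not all that is in view belongs to the job. Leave any purple look-alike of the pan alone. What is shaped like the sieve_lid but green is not meant.

How it is judged:
By the outcome, as a careful person would: the job done as asked, in the order asked, and still so for the second after the job is handed in, with the robot touching nothing.
It also fails if it takes over 128 s, if anything falls off the work surface, if the arm or the gripper's body presses on something with over 40 N, if the wrist force passes 120 N, or if a joint passes its speed limit or range.

## Working session

There is one attempt and no reset: what is moved stays moved. The work goes in short steps, Python scripts to look and compute and a tool call to move; the robot and the scene stay as the last step left them, time stands still between calls to the robot, and variables do not carry over. Pictures are saved under pics/ and viewed, at most 17 in all, crops included, and the job is handed in when it is done.

Besides the shell and the picture viewer there is one more tool, called by a JSON object that holds its "api" and its "payload". move_arm: Moves the arm, as the interface text tells. Its arguments: {"type":"object","properties":{"plan":{"type":"array"},"grip_force":{"type":"number"}},"required":["plan"]}

```bash
mkdir -p pics
python3 - <<'E'
from rig import *
import cv2,numpy as np
for n in("top","side"):
    f=grab_frame(n);cv2.imwrite(f"pics/{n}0.png",f)
    c=get_calibration(n);print(n,c["fx"],c["fy"],c["cx"],c["cy"]);print(np.round(c["pose"],4))
s=observe();print(s)
c=get_calibration("wrist");print(c)
E
```

```text
top 481.00194390991294 481.00194390991294 320.1787958032257 245.22455374288
[[-0.0267 -0.9828  0.1829  0.278 ]
 [-0.9995  0.0238 -0.0183  0.0564]
 [ 0.0136 -0.1833 -0.983   1.2076]
 [ 0.      0.      0.      1.    ]]
side 536.7057879523867 536.7057879523867 312.8527622146651 238.62773925387694
[[-0.9947 -0.05    0.0903  0.3677]
 [-0.103   0.5366 -0.8375  1.203 ]
 [-0.0066 -0.8423 -0.5389  0.7719]
 [ 0.      0.      0.      1.    ]]
{'clock': 0.1, 'q': array([ 1.21440955,  0.33282311, -0.06472187,  1.46086327,  0.02155602,
        1.34990752, -0.08851779]), 'qvel': array([-0.00282234, -0.00202779,  0.00112644, -0.00102211,  0.00079053,
       -0.00063797,  0.00044697]), 'effort': array([ 3.45211738e-04, -6.26748490e+01,  4.83702449e-02, -3.92429960e+01,
        1.62374525e-02,  6.96959003e-03,  5.27927125e-05]), 'position': array([ 0.20468435, -0.59019964,  0.25258367]), 'orientation': array([-3.14028422e+00,  9.46368267e-06,  3.33799347e-01]), 'wrist_force': array([ 0.16783896,  0.4393435 , -0.16703727]), 'ft_torque': array([-0.02670455,  0.0174113 ,  0.01165401]), 'grip_force': 0.0, 'opening': 0.0852139505717298}
{'fx': 371.64829954431775, 'fy': 371.64829954431775, 'cx': 314.67356231348344, 'cy': 237.44150616255575, 'pose': array([[ 0.32845591, -0.89277088, -0.30834537,  0.28414222],
       [-0.94451747, -0.3111025 , -0.10536594, -0.56355958],
       [-0.00185938,  0.32584566, -0.94542115,  0.37309382],
       [ 0.        ,  0.        ,  0.        ,  1.        ]])}
```

View pics/top0.png

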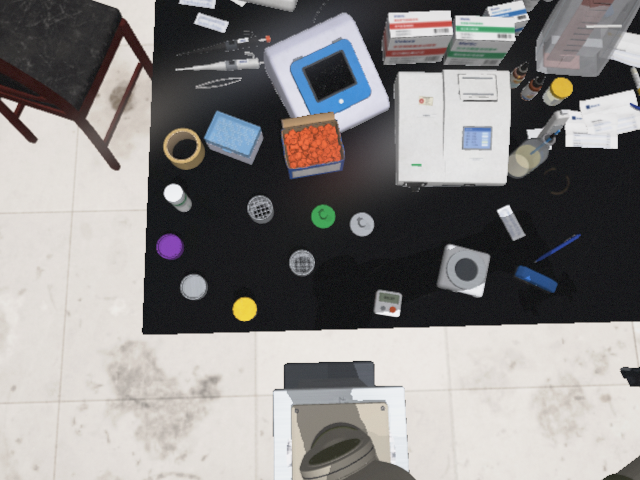

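View pics/side0.png

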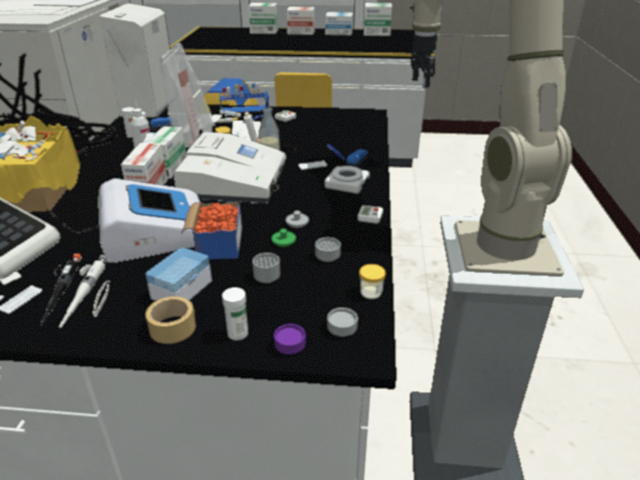

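```bash
cat > h.py <<'E'
from rig import *
import cv2,numpy as np
from scipy.spatial.transform import Rotation as R
def ray(c,u,v,fish=False):
    x,y=(u-c["cx"])/c["fx"],(v-c["cy"])/c["fy"]
    if fish:
        r=np.hypot(x,y); d=np.array([x/r*np.sin(r),y/r*np.sin(r),np.cos(r)]) if r>0 else np.array([0,0,1.])
    else: d=np.array([x,y,1.])
    P=np.asarray(c["pose"]); return P[:3,3],P[:3,:3]@d
def onz(c,u,v,z,fish=False):
    o,d=ray(c,u,v,fish); return o+d*(z-o[2])/d[2]
def totool(s,target,yaw=None):
    "tool-frame shift from measured TCP to world target"
    return R.from_euler('xyz',s["orientation"]).inv().apply(np.asarray(target)-s["position"])
E
python3 - <<'E'
from h import *
f=cv2.imread("pics/top0.png");c=get_calibration("top")
hsv=cv2.cvtColor(f,cv2.COLOR_BGR2HSV)
m=(hsv[...,2]>60).astype(np.uint8)
m=cv2.morphologyEx(m,cv2.MORPH_CLOSE,np.ones((5,5)))
n,l,st,ce=cv2.connectedComponentsWithStats(m)
H=dict(pan=(194,287,.032),fine=(302,263,.038),coarse=(260,209,.05),lid=(362,224,.015),green=(323,216,.015),cup=(245,309,.061),purple=(170,246,.032),shaker=(466,270,.045),timer=(388,303,.022),can=(176,198,.105))
for k,(u,v,z) in H.items():
    i=l[v,u]
    cn=cv2.findContours((l==i).astype(np.uint8),cv2.RETR_EXTERNAL,cv2.CHAIN_APPROX_NONE)[0][0]
    (a,b),rad=cv2.minEnclosingCircle(cn)
    print(k,st[i],ce[i].round(1),round(a,1),round(b,1),round(rad,1),onz(c,u,v,z).round(3))
t=cv2.resize(f[180:330,145:505],None,fx=2.2,fy=2.2,interpolation=cv2.INTER_CUBIC)
g=cv2.imread("pics/side0.png");t2=cv2.resize(g[160:360,200:460],None,fx=1.3,fy=1.3)
cv2.imwrite("pics/crop1.png",np.vstack([t,np.pad(t2,((0,0),(0,t.shape[1]-t2.shape[1]),(0,0)))]))
E
```

```text
pan [180 274  28  26 589] [193.4 286.6] 193.4 287.0 14.0 [0.401 0.345 0.032]
fine [289 249  26  27 553] [301.5 262.4] 301.5 262.4 13.4 [0.452 0.08  0.038]
coarse [247 195  27  29 609] [260.2 208.8] 260.0 209.0 14.4 [0.588 0.182 0.05 ]
lid [349 212  26  25 494] [361.4 223.9] 361.5 224.0 12.7 [ 0.552 -0.074  0.015]
green [311 204  25  25 487] [322.8 215.9] 322.8 216.0 12.4 [0.576 0.025 0.015]
cup [232 297  25  25 500] [244.2 308.7] 244.3 308.9 12.8 [0.342 0.217 0.061]
purple [156 233  28  27 584] [169.5 246.4] 169.5 246.9 14.1 [0.504 0.406 0.032]
shaker [ 437  244   54   54 2144] [463.3 270.2] 463.5 270.5 31.2 [ 0.424 -0.32   0.045]
timer [373 289  30  29 676] [387.5 302.9] 387.5 303.0 16.7 [ 0.35  -0.128  0.022]
can [163 183  29  29 543] [177.1 197.1] 177.0 198.0 16.4 [0.605 0.374 0.105]
```

View pics/crop1.png

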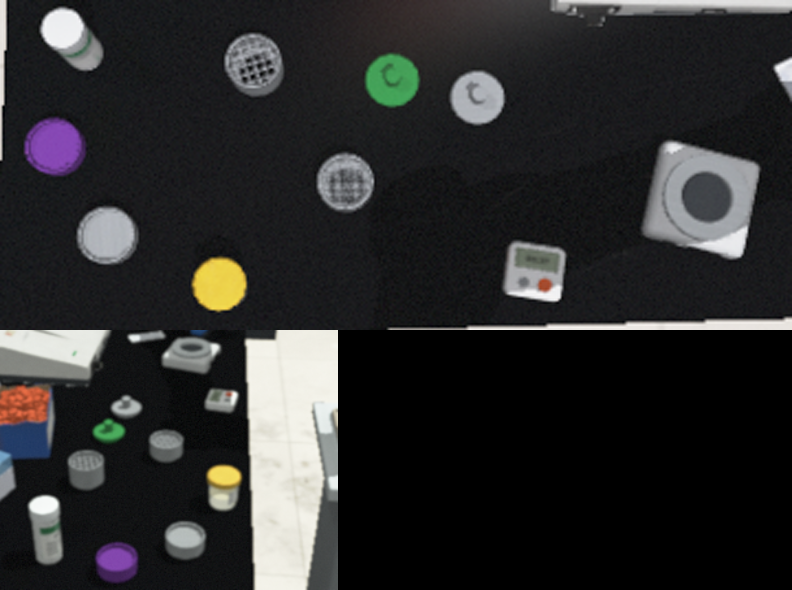

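The pieces are identified as follows.
- **Pan:** grey plain dish at (194,287). The purple one at (170,246) is the look-alike.
- **Fine sieve:** close mesh and shorter, at (302,263).
- **Coarse sieve:** wide grid and taller, at (260,209).
- **Lid:** grey, at (362,224). The green one at (323,216) is not meant.
- **Shaker well:** at (466,270).

The crop confirms these.

{"api": "move_arm", "payload": {"plan": [[[0.0329,-0.0204,0,0,0,0,1],[0.0329,-0.0204,0,0,0,0,1],[0.0329,-0.0204,0,0,0,0,1],[0.0329,-0.0204,0,0,0,0,1],[0.0329,-0.0204,0,0,0,0,1],[0.0329,-0.0204,0,0,0,0,1],[0.0329,-0.0204,0,0,0,0,1],[0.0329,-0.0204,0,0,0,0,1],[0.0329,-0.0204,0,0,0,0,1],[0,0,0,0,0,-7,1],[0,0,0,0,0,-7,1],[0,0,0,0,0,-7,1]]]}}

```text
clock: 1.1
position: [0.4247, -0.3192, 0.253]
orientation: [-3.141, 0.0, 0.708]
wrist_force: [0.1, -0.9, 0.3]
opening: 0.0855
grip_force: 0.0
```

{"api": "move_arm", "payload": {"plan": [[[0,0,0,0,0,-7,1],[0,0,0,0,0,-6,1],[0,0,0,0,0,0,1]]], "grip_force": 40}}

```text
clock: 1.35
position: [0.4242, -0.3199, 0.253]
orientation: [-3.141, 0.0, 0.932]
wrist_force: [-0.1, 0.6, -0.0]
opening: 0.0851
grip_force: 0.0
```

Run:
```python
from h import *
s=observe();print(s["clock"],s["position"],s["orientation"])
cal=get_calibration("wrist");f=grab_frame("wrist");cv2.imwrite("pics/w1.png",f)
np.save("w1.npy",cal["pose"])
```

```text
1.35 [ 0.42422074 -0.31992544  0.25298887] [-3.14096610e+00  2.46229269e-05  9.32182810e-01]
```

View pics/w1.png

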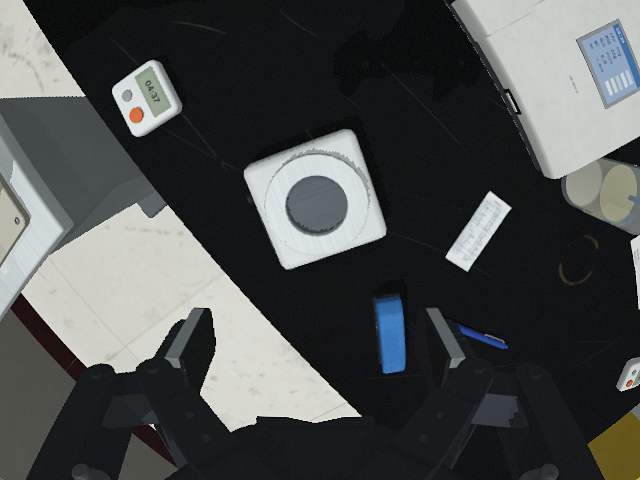

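```bash
cat >> h.py <<'E'
def circ(P):
    A=np.c_[2*P,np.ones(len(P))];x=np.linalg.lstsq(A,(P**2).sum(1),rcond=None)[0]
    return x[:2],np.sqrt(x[2]+x[0]**2+x[1]**2)
def fitrim(c,cn,z,fish=True,it=6):
    P=np.array([onz(c,u,v,z,fish)[:2] for u,v in cn.reshape(-1,2)])
    for _ in range(it):
        o,r=circ(P);e=abs(np.linalg.norm(P-o,axis=1)-r);P=P[e<=max(np.percentile(e,90),.0007)]
    return o.round(4),round(r,4),len(P)
E
python3 - <<'E'
from h import *
f=cv2.imread("pics/w1.png");c=get_calibration("wrist");c["pose"]=np.load("w1.npy")
g=cv2.cvtColor(f,cv2.COLOR_BGR2GRAY)
print(g[205,317],g[180,270],g[205,360])
m=((g>50)&(g<140)).astype(np.uint8);m=cv2.morphologyEx(m,cv2.MORPH_OPEN,np.ones((5,5)))
n,l,st,ce=cv2.connectedComponentsWithStats(m);i=l[205,317];print(st[i],ce[i])
cn=cv2.findContours((l==i).astype(np.uint8),cv2.RETR_EXTERNAL,cv2.CHAIN_APPROX_NONE)[0][0]
for z in(.037,.045): print(z,fitrim(c,cn,z))
f=cv2.imread("pics/top0.png");c=get_calibration("top");g=cv2.cvtColor(f,cv2.COLOR_BGR2GRAY)
print(g[270,466],g[270,450])
m=(g<(int(g[270,466])+int(g[255,466]))//2).astype(np.uint8)
n,l,st,ce=cv2.connectedComponentsWithStats(m);i=l[270,466];print(st[i],ce[i],onz(c,*ce[i],.043))
E
```

```text
102 182 217
[ 286  176   61   60 2917] [316.15906754 205.22797395]
0.037 (array([ 0.4248, -0.3218]), np.float64(0.0285), 169)
0.045 (array([ 0.426 , -0.3202]), np.float64(0.0278), 169)
68 163
[455 258  23  23 418] [465.8492823 269.1076555] [ 0.42654277 -0.32062346  0.043     ]
```

{"api": "move_arm", "payload": {"plan": [[[0.0336,-0.0144,0,0,0,0,1],[0.0336,-0.0144,0,0,0,0,1],[0.0336,-0.0144,0,0,0,0,1],[0.0336,-0.0144,0,0,0,0,1],[0.0336,-0.0144,0,0,0,0,1],[0.0336,-0.0144,0,0,0,0,1],[0.0336,-0.0144,0,0,0,0,1],[0.0336,-0.0144,0,0,0,0,1],[0.0336,-0.0144,0,0,0,0,1],[0.0242,-0.0318,0,0,0,0,1],[0.0242,-0.0318,0,0,0,0,1],[0.0242,-0.0318,0,0,0,0,1]]]}}

```text
clock: 2.4
position: [0.4686, 0.1167, 0.2532]
orientation: [-3.141, 0.0, 0.923]
wrist_force: [1.2, -0.1, 0.2]
opening: 0.0854
grip_force: 0.0
```

{"api": "move_arm", "payload": {"plan": [[[0.0242,-0.0318,0,0,0,0,1],[0.0242,-0.0318,0,0,0,0,1],[0.0242,-0.0318,0,0,0,0,1],[0.0242,-0.0318,0,0,0,0,1],[0.0242,-0.0318,0,0,0,0,1],[0.0242,-0.0318,0,0,0,0,1],[0,0,0,0,0,0,1],[0,0,0,0,0,0,1]]]}}

```text
clock: 3.07
position: [0.4022, 0.348, 0.2531]
orientation: [-3.14, 0.0, 0.929]
wrist_force: [0.8, -1.0, 0.3]
opening: 0.0853
grip_force: 0.0
```

```bash
cat >> h.py <<'E'
def look(name,z,guess):
    "wrist picture; rim circle of the thing nearest to guess (world xyz)"
    s=observe();c=get_calibration("wrist");f=grab_frame("wrist");cv2.imwrite(f"pics/{name}.png",f)
    P=np.asarray(c["pose"]);q=P[:3,:3].T@(np.array(guess)-P[:3,3])
    th=np.arctan2(np.hypot(q[0],q[1]),q[2]);k=c["fx"]*th/np.hypot(q[0],q[1])
    u,v=int(c["cx"]+k*q[0]),int(c["cy"]+k*q[1])
    g=cv2.cvtColor(f,cv2.COLOR_BGR2GRAY)
    m=cv2.morphologyEx((g>60).astype(np.uint8),cv2.MORPH_CLOSE,np.ones((9,9)))
    n,l,st,ce=cv2.connectedComponentsWithStats(m);i=l[v,u]
    cn=max(cv2.findContours((l==i).astype(np.uint8),cv2.RETR_EXTERNAL,cv2.CHAIN_APPROX_NONE)[0],key=len)
    P=fitrim(c,cn,z);print("px",u,v,st[i],"rim",P,"tcp",s["position"].round(4),s["clock"])
    print("shift to centre (tool xy)",totool(s,[*P[0],s["position"][2]]).round(4))
E
python3 -c "
from h import *
look('w2',.032,(.401,.345,.032))"
```

```text
px 315 206 [ 282  168   66   67 3458] rim (array([0.4027, 0.3486]), np.float64(0.0312), 113) tcp [0.4022 0.348  0.2531] 3.0667
shift to centre (tool xy) [ 0.0008  0.     -0.    ]
```

View pics/w2.png

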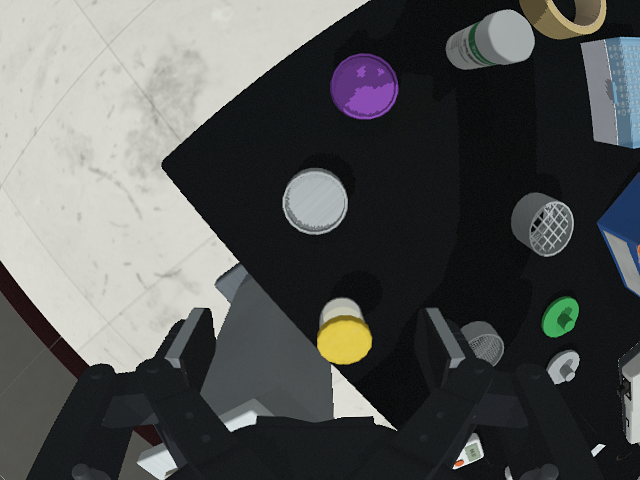

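{"api": "move_arm", "payload": {"plan": [[[0.0008,0,0.0365,0,0,0,1],[0,0,0.0365,0,0,0,1],[0,0,0.0365,0,0,0,1],[0,0,0.0365,0,0,0,1],[0,0,0.0365,0,0,0,1],[0,0,0.0365,0,0,0,1],[0,0,0,0,0,0,1],[0,0,0,0,0,0,-1],[0,0,0,0,0,0,-1],[0,0,0,0,0,0,-1],[0,0,0,0,0,0,-1],[0,0,0,0,0,0,-1]]]}}

```text
clock: 4.12
position: [0.406, 0.3471, 0.037]
orientation: [3.14, -0.004, 0.926]
wrist_force: [-1.5, -1.5, 9.9]
opening: 0.0601
grip_force: 44.4
```

Run:
```python
from h import *
s=observe();print(s["position"],s["opening"],s["grip_force"],s["wrist_force"])
f=grab_frame("wrist");g=grab_frame("side")
cv2.imwrite("pics/w3.png",np.hstack([f[150:450,130:510],cv2.resize(g[270:370,280:400],(360,300))]))
```

```text
[0.40601475 0.34705141 0.03701313] 0.06010469108949647 44.35317401192151 [-1.49007878 -1.50286927  9.93798808]
```

View pics/w3.png

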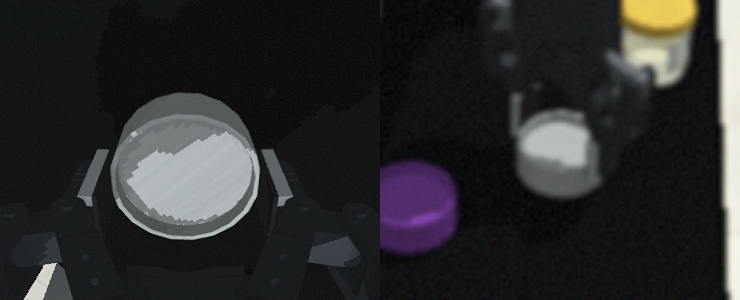

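{"api": "move_arm", "payload": {"plan": [[[0,0,-0.02,0,0,0,-1],[0,0,-0.04,0,0,0,-1],[0,0,-0.04,0,0,0,-1],[0,0,-0.04,0,0,0,-1],[0,0,-0.03,0,0,0,-1],[0,0,0,0,0,0,-1]]]}}

```text
clock: 4.72
position: [0.4063, 0.3487, 0.2121]
orientation: [3.137, -0.01, 0.927]
wrist_force: [0.2, 1.3, -1.5]
opening: 0.0597
grip_force: 44.4
```

```bash
cat >> h.py <<'E'
def go(*pts):
    s=observe();p=s["position"];Rm=R.from_euler('xyz',s["orientation"]).inv()
    print(s["clock"],p.round(4),s["orientation"].round(3),s["opening"].__round__(4),round(s["grip_force"],1),s["wrist_force"].round(1))
    for t in pts:
        d=Rm.apply(np.array(t)-p);n=int(np.ceil(np.linalg.norm(d)/.040));print(n,"rows",(d/n).round(4),"total",d.round(4));p=np.array(t)
E
python3 - <<'E'
from h import *
go((.5,0,.2),(.4255,-.3205,.16))
f=grab_frame("wrist");cv2.imwrite("pics/w4.png",f[150:450,130:510])
E
```

```text
4.7167 [0.4063 0.3487 0.2121] [ 3.137 -0.01   0.927] 0.0597 44.4 [ 0.2  1.3 -1.5]
10 rows [-0.0223  0.0284  0.0011] total [-0.2228  0.2842  0.011 ]
9 rows [-0.0335  0.0147  0.0042] total [-0.3015  0.1326  0.0375]
```

View pics/w4.png

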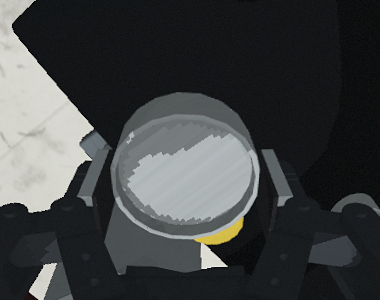

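```bash
cat >> h.py <<'E'
def inhand(px,dz):
    "image rim extents (l,r,t,b) -> rim centre in tool frame, rim dz ahead of TCP"
    s=observe();c=get_calibration("wrist");z=s["position"][2]-dz
    l,r,t,b=px;v=(t+b)/2;u=(l+r)/2
    P=np.array([onz(c,*q,z,True) for q in((l,v),(r,v),(u,t),(u,b))])
    T=np.array([totool(s,p) for p in P]);print(T.round(4))
    print("centre x",T[2:,0].mean().round(4),"y",T[:2,1].mean().round(4))
E
python3 -c "
from h import *
inhand((242,389,264,390),.005)"
```

```text
[[ 0.0021 -0.0289  0.0049]
 [ 0.002   0.0305  0.0051]
 [ 0.0299  0.0007  0.0052]
 [-0.0314  0.0008  0.0048]]
centre x -0.0008 y 0.0008
```

{"api": "move_arm", "payload": {"plan": [[[-0.0223,0.0284,0,0,0,0,-1],[-0.0223,0.0284,0,0,0,0,-1],[-0.0223,0.0284,0,0,0,0,-1],[-0.0223,0.0284,0,0,0,0,-1],[-0.0223,0.0284,0,0,0,0,-1],[-0.0223,0.0284,0,0,0,0,-1],[-0.0223,0.0284,0,0,0,0,-1],[-0.0223,0.0284,0,0,0,0,-1],[-0.0223,0.0284,0,0,0,0,-1],[-0.0223,0.0284,0,0,0,0,-1],[-0.0335,0.0147,0,0,0,0,-1],[-0.0335,0.0147,0,0,0,0,-1]]]}}

```text
clock: 5.77
position: [0.4806, -0.0754, 0.2038]
orientation: [-3.141, -0.0, 0.927]
wrist_force: [0.5, -0.0, -1.0]
opening: 0.0597
grip_force: 44.3
```

{"api": "move_arm", "payload": {"plan": [[[-0.0335,0.0147,0.004,0,0,0,-1],[-0.0335,0.0147,0.004,0,0,0,-1],[-0.0335,0.0147,0.005,0,0,0,-1],[-0.0335,0.0147,0.005,0,0,0,-1],[-0.0335,0.0147,0.005,0,0,0,-1],[-0.0335,0.0147,0.005,0,0,0,-1],[-0.0335,0.0147,0.005,0,0,0,-1],[0,0,0,0,0,0,-1],[0,0,0,0,0,0,-1],[0,0,0,0,0,0,-1]]]}}

```text
clock: 6.6
position: [0.4225, -0.3226, 0.1709]
orientation: [-3.141, -0.0, 0.927]
wrist_force: [1.0, 0.3, -1.3]
opening: 0.0599
grip_force: 44.2
```

Run:
```python
from h import *
go((.4255,-.3205,.09))
f=grab_frame("side");cv2.imwrite("pics/s5.png",cv2.resize(f[110:230,280:440],None,fx=4,fy=4))
```

```text
6.6 [ 0.4225 -0.3226  0.1709] [-3.141 -0.     0.927] 0.0599 44.2 [ 1.   0.3 -1.3]
3 rows [0.0012 0.0004 0.027 ] total [0.0035 0.0012 0.0809]
```

View pics/s5.png

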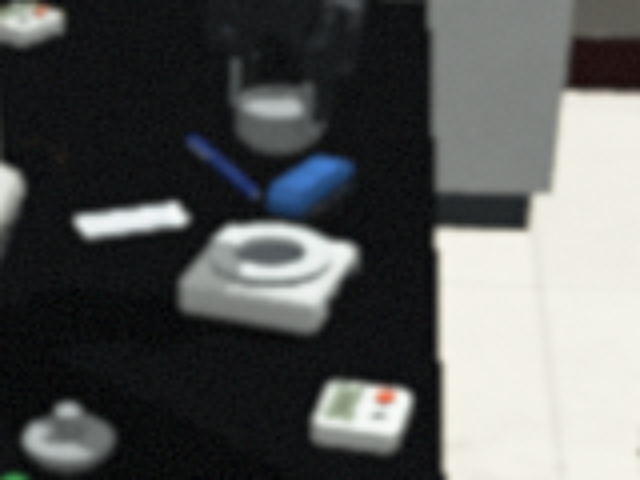

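{"api": "move_arm", "payload": {"plan": [[[0.0043,0.0005,0.02,0,0,0,-1],[0,0,0.03,0,0,0,-1],[0,0,0.028,0,0,0,-1],[0,0,0.004,0,0,0,-1],[0,0,0.003,0,0,0,-1],[0,0,0.003,0,0,0,-1],[0,0,0.003,0,0,0,-1],[0,0,0.003,0,0,0,-1],[0,0,0,0,0,0,-1],[0,0,0,0,0,0,-1]]]}}

```text
clock: 7.48
position: [0.4259, -0.3202, 0.0779]
orientation: [3.141, 0.0, 0.927]
wrist_force: [-0.2, 0.5, -0.9]
opening: 0.0598
grip_force: 44.2
```

Run:
```python
from h import *
go((.4255,-.3205,.074))
f=grab_frame("wrist");g=grab_frame("side")
cv2.imwrite("pics/w6.png",np.hstack([f[150:450,130:510],cv2.resize(g[130:210,310:406],(360,300))]))
```

```text
7.4833 [ 0.4259 -0.3202  0.0779] [3.141 0.    0.927] 0.0598 44.2 [-0.2  0.5 -0.9]
1 rows [-0.0005 -0.0001  0.0039] total [-0.0005 -0.0001  0.0039]
```

View pics/w6.png

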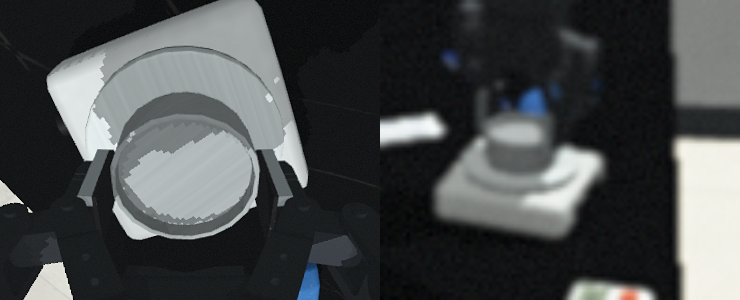

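{"api": "move_arm", "payload": {"plan": [[[0,0,0.002,0,0,0,-1],[0,0,0.002,0,0,0,-1],[0,0,0.001,0,0,0,-1],[0,0,0,0,0,0,-1],[0,0,0,0,0,0,-1]]]}}

```text
clock: 8.0
position: [0.4259, -0.3202, 0.0739]
orientation: [3.141, 0.001, 0.927]
wrist_force: [-6.3, 3.9, 20.1]
opening: 0.0601
grip_force: 46.4
```

{"api": "move_arm", "payload": {"plan": [[[0,0,-0.001,0,0,0,-1],[0,0,0,0,0,0,1],[0,0,0,0,0,0,1],[0,0,0,0,0,0,1],[0,0,0,0,0,0,1],[0,0,-0.02,0,0,0,1],[0,0,-0.04,0,0,0,1],[0,0,-0.04,0,0,0,1],[0,0,-0.04,0,0,0,1],[0,0,-0.039,0,0,0,1],[0,0,0,0,0,0,1],[0,0,0,0,0,0,1]]]}}

```text
clock: 9.0
position: [0.4266, -0.3206, 0.2547]
orientation: [3.137, 0.0, 0.927]
wrist_force: [-0.6, -0.2, -2.5]
opening: 0.0853
grip_force: 0.0
```

Run:
```python
from h import *
look('w7',.069,(.4255,-.3205,.069))
go((.452,.08,.23))
g=grab_frame("side");f=cv2.imread("pics/w7.png")
cv2.imwrite("pics/w7c.png",np.hstack([f[100:300,200:440],cv2.resize(g[130:210,310:406],(240,200))]).repeat(1,0))
```

```text
px 312 213 [  240   130   143   140 13175] rim (array([ 0.4318, -0.3123]), np.float64(0.052), 216) tcp [ 0.4266 -0.3206  0.2547] 9.0
shift to centre (tool xy) [ 0.0097 -0.0008 -0.    ]
9.05 [ 0.4258 -0.3201  0.2526] [3.141 0.    0.927] 0.0854 0.0 [-0.5 -0.2 -0.8]
11 rows [ 0.0305 -0.0199  0.002 ] total [ 0.3358 -0.2192  0.0223]
```

View pics/w7c.png

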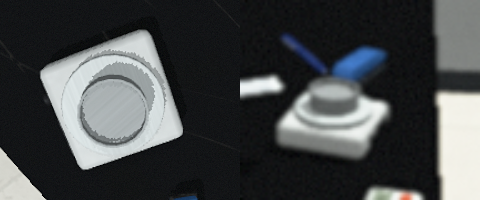

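Run:
```python
from h import *
inhand((279,348,174,245),.2526-.069)
```

```text
[[ 0.0038 -0.0299  0.1836]
 [ 0.0039  0.0286  0.1836]
 [ 0.0341 -0.0006  0.1836]
 [-0.0282 -0.0006  0.1836]]
centre x 0.003 y -0.0006
```

{"api": "move_arm", "payload": {"plan": [[[0.0305,-0.0199,0,0,0,0,1],[0.0305,-0.0199,0,0,0,0,1],[0.0305,-0.0199,0,0,0,0,1],[0.0305,-0.0199,0,0,0,0,1],[0.0305,-0.0199,0,0,0,0,1],[0.0305,-0.0199,0,0,0,0,1],[0.0305,-0.0199,0,0,0,0,1],[0.0305,-0.0199,0,0,0,0,1],[0.0305,-0.0199,0,0,0,0,1],[0.0305,-0.0199,0,0,0,0,1],[0.0305,-0.0199,0,0,0,0,1],[0,0,0,0,0,0,1]]]}}

```text
clock: 10.1
position: [0.4507, 0.0868, 0.2513]
orientation: [-3.139, -0.001, 0.936]
wrist_force: [0.2, -0.1, 0.8]
opening: 0.0856
grip_force: 0.0
```

{"api": "move_arm", "payload": {"plan": [[[0,0,0,0,0,0,1],[0,0,0,0,0,0,1]]]}}

```text
clock: 10.27
position: [0.4513, 0.0792, 0.2511]
orientation: [-3.14, 0.001, 0.927]
wrist_force: [-0.0, -0.5, 0.4]
opening: 0.0853
grip_force: 0.0
```

Run:
```python
from h import *
look('w8',.038,(.452,.08,.038))
```

```text
px 314 203 [ 283  164   67   70 3624] rim (array([0.4561, 0.0824]), np.float64(0.0317), 105) tcp [0.4513 0.0792 0.2511] 10.2667
shift to centre (tool xy) [ 0.0054  0.0019 -0.    ]
```

{"api": "move_arm", "payload": {"plan": [[[0.0045,0.0019,0.0355,0,0,0,1],[0,0,0.0355,0,0,0,1],[0,0,0.0355,0,0,0,1],[0,0,0.0355,0,0,0,1],[0,0,0.0355,0,0,0,1],[0,0,0.0355,0,0,0,1],[0,0,0,0,0,0,1],[0,0,0,0,0,0,-1],[0,0,0,0,0,0,-1],[0,0,0,0,0,0,-1],[0,0,0,0,0,0,-1],[0,0,0,0,0,0,-1]]]}}

```text
clock: 11.32
position: [0.4577, 0.0821, 0.0416]
orientation: [3.138, -0.002, 0.927]
wrist_force: [-1.4, -1.4, 9.1]
opening: 0.0602
grip_force: 44.4
```

{"api": "move_arm", "payload": {"plan": [[[0,0,-0.02,0,0,0,-1],[0,0,-0.04,0,0,0,-1],[0,0,-0.04,0,0,0,-1],[0,0,-0.04,0,0,0,-1],[0,0,-0.03,0,0,0,-1],[0,0,0,0,0,0,-1],[0,0,0,0,0,0,-1]]]}}

```text
clock: 11.9
position: [0.4573, 0.0822, 0.2118]
orientation: [3.136, -0.002, 0.927]
wrist_force: [-1.1, 0.6, -2.3]
opening: 0.06
grip_force: 44.5
```

Run:
```python
from h import *
go((.4265,-.319,.19))
f=grab_frame("wrist");cv2.imwrite("pics/w9.png",f[150:450,130:510])
```

```text
11.9 [0.4573 0.0822 0.2118] [ 3.136e+00 -2.000e-03  9.270e-01] 0.06 44.5 [-1.1  0.6 -2.3]
11 rows [-0.0308  0.0197  0.002 ] total [-0.3393  0.2162  0.0222]
```

View pics/w9.png

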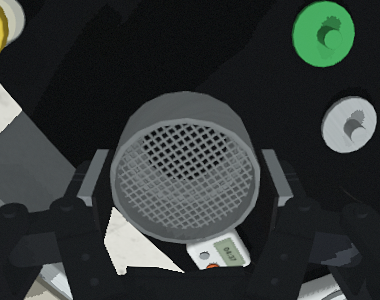

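```bash
python3 -c "
from h import *
inhand((241,390,267,393),.0036)"
```

```text
[[ 0.0015 -0.0291  0.0035]
 [ 0.0014  0.0307  0.0037]
 [ 0.0294  0.0007  0.0036]
 [-0.0322  0.0008  0.0036]]
centre x -0.0014 y 0.0008
```

{"api": "move_arm", "payload": {"plan": [[[-0.0308,0.0197,0,0,0,0,-1],[-0.0308,0.0197,0,0,0,0,-1],[-0.0308,0.0197,0,0,0,0,-1],[-0.0308,0.0197,0,0,0,0,-1],[-0.0308,0.0197,0,0,0,0,-1],[-0.0308,0.0197,0,0,0,0,-1],[-0.0308,0.0197,0,0,0,0,-1],[-0.0308,0.0197,0,0,0,0,-1],[-0.0308,0.0197,0,0,0,0,-1],[-0.0308,0.0197,0,0,0,0,-1],[-0.0308,0.0197,0,0,0,0,-1],[0,0,0,0,0,0,-1]]]}}

```text
clock: 12.95
position: [0.4228, -0.326, 0.2072]
orientation: [-3.14, 0.002, 0.919]
wrist_force: [-0.8, 0.9, -1.2]
opening: 0.0602
grip_force: 44.4
```

{"api": "move_arm", "payload": {"plan": [[[0,0,0.02,0,0,0,-1],[0,0,0.02,0,0,0,-1],[0,0,0,0,0,0,-1],[0,0,0,0,0,0,-1]]]}}

```text
clock: 13.28
position: [0.4252, -0.318, 0.1678]
orientation: [-3.138, -0.0, 0.928]
wrist_force: [0.3, -0.1, -0.8]
opening: 0.0596
grip_force: 44.3
```

Run:
```python
from h import *
go((.4265,-.319,.115))
```

```text
13.2833 [ 0.4252 -0.318   0.1678] [-3.138 -0.     0.928] 0.0596 44.3 [ 0.3 -0.1 -0.8]
2 rows [0.     0.0009 0.0264] total [0.     0.0018 0.0528]
```

{"api": "move_arm", "payload": {"plan": [[[0.001,0.0012,0.028,0,0,0,-1],[0,0,0.027,0,0,0,-1],[0,0,0.003,0,0,0,-1],[0,0,0.002,0,0,0,-1],[0,0,0.002,0,0,0,-1],[0,0,0.001,0,0,0,-1],[0,0,0,0,0,0,-1],[0,0,0,0,0,0,-1]]]}}

```text
clock: 13.95
position: [0.4282, -0.3191, 0.1074]
orientation: [3.14, 0.0, 0.927]
wrist_force: [0.2, -0.0, -1.4]
opening: 0.0601
grip_force: 44.3
```

{"api": "move_arm", "payload": {"plan": [[[0,-0.001,0.002,0,0,0,-1],[0,0,0.002,0,0,0,-1],[0,0,0.001,0,0,0,-1],[0,0,0.001,0,0,0,-1],[0,0,0,0,0,0,-1],[0,0,0,0,0,0,-1]]]}}

```text
clock: 14.45
position: [0.4271, -0.3184, 0.1025]
orientation: [3.141, 0.001, 0.927]
wrist_force: [-8.6, 5.4, 23.5]
opening: 0.0598
grip_force: 46.8
```

{"api": "move_arm", "payload": {"plan": [[[0,0,-0.001,0,0,0,-1],[0,0,0,0,0,0,1],[0,0,0,0,0,0,1],[0,0,0,0,0,0,1],[0,0,0,0,0,0,1],[0,0,-0.02,0,0,0,1],[0,0,-0.04,0,0,0,1],[0,0,-0.04,0,0,0,1],[0,0,-0.04,0,0,0,1],[0,0,-0.04,0,0,0,1],[0,0,0,0,0,0,1],[0,0,0,0,0,0,1]]]}}

```text
clock: 15.45
position: [0.4278, -0.3187, 0.2836]
orientation: [3.137, 0.0, 0.927]
wrist_force: [0.1, 0.3, -1.7]
opening: 0.0852
grip_force: 0.0
```

Run:
```python
from h import *
go((.588,.182,.26))
f=grab_frame("wrist");g=grab_frame("side")
cv2.imwrite("pics/w10c.png",np.hstack([f[100:300,200:440],cv2.resize(g[130:210,310:406],(240,200),interpolation=cv2.INTER_CUBIC)]))
```

```text
15.45 [ 0.4278 -0.3187  0.2836] [3.137 0.    0.927] 0.0852 0.0 [ 0.1  0.3 -1.7]
14 rows [ 0.0355 -0.0123  0.0016] total [ 0.4966 -0.1725  0.0227]
```

View pics/w10c.png

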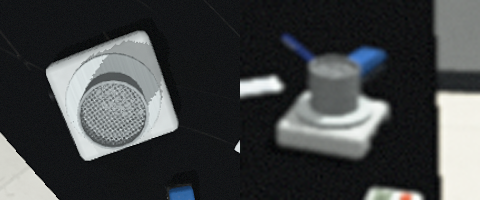

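The fine sieve is seated level on the pan, with its rim centred at about (313,213).

Run:
```python
from h import *
inhand((279,347,180,247),.2836-.099)
```

```text
[[-0.000e+00 -3.010e-02  1.846e-01]
 [ 1.000e-04  2.790e-02  1.846e-01]
 [ 2.890e-02 -1.000e-03  1.846e-01]
 [-3.040e-02 -1.100e-03  1.846e-01]]
centre x -0.0008 y -0.0011
```

{"api": "move_arm", "payload": {"plan": [[[0.0355,-0.0123,0,0,0,0,1],[0.0355,-0.0123,0,0,0,0,1],[0.0355,-0.0123,0,0,0,0,1],[0.0355,-0.0123,0,0,0,0,1],[0.0355,-0.0123,0,0,0,0,1],[0.0355,-0.0123,0,0,0,0,1],[0.0355,-0.0123,0,0,0,0,1],[0.0355,-0.0123,0,0,0,0,1],[0.0355,-0.0123,0,0,0,0,1],[0.0355,-0.0123,0,0,0,0,1],[0.0355,-0.0123,0,0,0,0,1],[0.0355,-0.0123,0,0,0,0,1]]]}}

```text
clock: 16.55
position: [0.5641, 0.1127, 0.2795]
orientation: [-3.14, 0.002, 0.927]
wrist_force: [1.3, -0.3, 0.3]
opening: 0.0854
grip_force: 0.0
```

{"api": "move_arm", "payload": {"plan": [[[0.0355,-0.0123,0.01,0,0,0,1],[0.0355,-0.0123,0.01,0,0,0,1],[0,0,0,0,0,0,1],[0,0,0,0,0,0,1],[0,0,0,0,0,0,1]]]}}

```text
clock: 16.97
position: [0.5869, 0.1824, 0.2597]
orientation: [-3.14, 0.002, 0.928]
wrist_force: [-0.1, -0.6, 0.1]
opening: 0.0852
grip_force: 0.0
```

Run:
```python
from h import *
look('w11',.05,(.588,.182,.05))
```

```text
px 315 205 [ 286  163   68   72 3798] rim (array([0.5935, 0.184 ]), np.float64(0.032), 102) tcp [0.5869 0.1824 0.2597] 16.9667
shift to centre (tool xy) [ 0.0052  0.0043 -0.    ]
```

{"api": "move_arm", "payload": {"plan": [[[0.0037,0.0043,0.0355,0,0,0,1],[0,0,0.0355,0,0,0,1],[0,0,0.0355,0,0,0,1],[0,0,0.0355,0,0,0,1],[0,0,0.0355,0,0,0,1],[0,0,0.035,0,0,0,1],[0,0,0,0,0,0,1],[0,0,0,0,0,0,-1],[0,0,0,0,0,0,-1],[0,0,0,0,0,0,-1],[0,0,0,0,0,0,-1],[0,0,0,0,0,0,-1]]]}}

```text
clock: 18.02
position: [0.5948, 0.1834, 0.0519]
orientation: [3.138, -0.003, 0.927]
wrist_force: [-1.7, -1.0, 9.0]
opening: 0.0599
grip_force: 44.2
```

{"api": "move_arm", "payload": {"plan": [[[0,0,-0.02,0,0,0,-1],[0,0,-0.04,0,0,0,-1],[0,0,-0.04,0,0,0,-1],[0,0,-0.04,0,0,0,-1],[0,0,-0.04,0,0,0,-1],[0,0,0,0,0,0,-1],[0,0,0,0,0,0,-1]]]}}

```text
clock: 18.6
position: [0.5942, 0.1838, 0.2328]
orientation: [3.137, -0.005, 0.927]
wrist_force: [0.4, -0.0, -2.3]
opening: 0.0602
grip_force: 44.2
```

Run:
```python
from h import *
go((.427,-.3187,.2))
f=grab_frame("wrist");cv2.imwrite("pics/w12.png",f[150:450,130:510])
```

```text
18.6 [0.5942 0.1838 0.2328] [ 3.137 -0.005  0.927] 0.0602 44.2 [ 0.4 -0.  -2.3]
14 rows [-0.0359  0.012   0.0022] total [-0.5025  0.1677  0.0311]
```

View pics/w12.png

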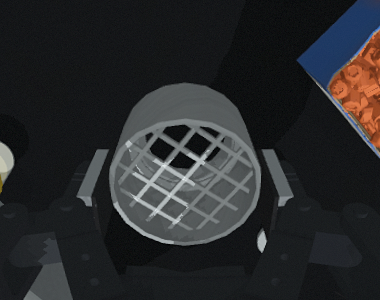

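```bash
python3 -c "
from h import *
inhand((240,391,269,395),.0019)"
```

```text
[[ 0.0016 -0.0292  0.0018]
 [ 0.0016  0.0308  0.002 ]
 [ 0.0293  0.0007  0.002 ]
 [-0.0318  0.0009  0.0018]]
centre x -0.0012 y 0.0008
```

{"api": "move_arm", "payload": {"plan": [[[-0.0359,0.012,0,0,0,0,-1],[-0.0359,0.012,0,0,0,0,-1],[-0.0359,0.012,0,0,0,0,-1],[-0.0359,0.012,0,0,0,0,-1],[-0.0359,0.012,0,0,0,0,-1],[-0.0359,0.012,0,0,0,0,-1],[-0.0359,0.012,0,0,0,0,-1],[-0.0359,0.012,0,0,0,0,-1],[-0.0359,0.012,0,0,0,0,-1],[-0.0359,0.012,0,0,0,0,-1],[-0.0359,0.012,0,0,0,0,-1],[-0.0359,0.012,0,0,0,0,-1]]]}}

```text
clock: 19.65
position: [0.448, -0.2494, 0.2278]
orientation: [-3.14, 0.001, 0.927]
wrist_force: [1.1, -0.1, -1.1]
opening: 0.06
grip_force: 44.1
```

{"api": "move_arm", "payload": {"plan": [[[-0.0359,0.012,0,0,0,0,-1],[-0.0359,0.012,0,0,0,0,-1],[0,0,0.02,0,0,0,-1],[0,0,0.02,0,0,0,-1],[0,0,0,0,0,0,-1],[0,0,0,0,0,0,-1],[0,0,0,0,0,0,-1]]]}}

```text
clock: 20.23
position: [0.4262, -0.3193, 0.1894]
orientation: [3.142, -0.0, 0.928]
wrist_force: [0.4, 0.3, -0.5]
opening: 0.0603
grip_force: 44.0
```

Run:
```python
from h import *
go((.427,-.3187,.152))
```

```text
20.2333 [ 0.4262 -0.3193  0.1894] [ 3.142 -0.     0.928] 0.0603 44.0 [ 0.4  0.3 -0.5]
1 rows [0.001  0.0003 0.0374] total [0.001  0.0003 0.0374]
```

{"api": "move_arm", "payload": {"plan": [[[0.0014,0.0004,0.018,0,0,0,-1],[0,0,0.018,0,0,0,-1],[0,0,0.003,0,0,0,-1],[0,0,0.002,0,0,0,-1],[0,0,0.002,0,0,0,-1],[0,0,0,0,0,0,-1],[0,0,0,0,0,0,-1]]]}}

```text
clock: 20.82
position: [0.4275, -0.3191, 0.1468]
orientation: [3.14, 0.0, 0.927]
wrist_force: [-0.1, 0.2, -1.8]
opening: 0.0604
grip_force: 44.1
```

{"api": "move_arm", "payload": {"plan": [[[0,0,0.002,0,0,0,-1],[0,0,0.002,0,0,0,-1],[0,0,0.001,0,0,0,-1],[0,0,0,0,0,0,-1],[0,0,0,0,0,0,-1]]]}}

```text
clock: 21.23
position: [0.4275, -0.3193, 0.1427]
orientation: [3.14, 0.001, 0.927]
wrist_force: [-5.5, 3.3, 16.1]
opening: 0.0601
grip_force: 45.8
```

{"api": "move_arm", "payload": {"plan": [[[0,0,-0.001,0,0,0,-1],[0,0,0,0,0,0,1],[0,0,0,0,0,0,1],[0,0,0,0,0,0,1],[0,0,0,0,0,0,1],[0,0,-0.02,0,0,0,1],[0,0,-0.04,0,0,0,1],[0,0,-0.04,0,0,0,1],[0,0,-0.04,0,0,0,1],[0,0,0,0,0,0,1],[0,0,0,0,0,0,1]]]}}

```text
clock: 22.15
position: [0.428, -0.3194, 0.2841]
orientation: [3.137, 0.0, 0.927]
wrist_force: [0.1, 1.0, -0.8]
opening: 0.0853
grip_force: 0.0
```

Run:
```python
from h import *
go((.552,-.074,.26))
f=grab_frame("wrist");g=grab_frame("side")
cv2.imwrite("pics/w13c.png",np.hstack([f[100:300,200:440],cv2.resize(g[130:210,310:406],(240,200),interpolation=cv2.INTER_CUBIC)]))
```

```text
22.15 [ 0.428  -0.3194  0.2841] [3.137 0.    0.927] 0.0853 0.0 [ 0.1  1.  -0.8]
7 rows [ 0.0387 -0.0069  0.0034] total [ 0.2708 -0.0482  0.0238]
```

View pics/w13c.png

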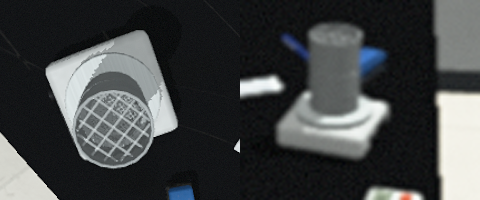

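The coarse sieve is seated level, with its rim centred at about (314,229). Next is the lid.

Run:
```python
from h import *
inhand((275,353,189,269),.2841-.141)
```

```text
[[-6.000e-04 -2.930e-02  1.431e-01]
 [-6.000e-04  2.900e-02  1.431e-01]
 [ 2.970e-02 -1.000e-04  1.431e-01]
 [-3.310e-02 -1.000e-04  1.431e-01]]
centre x -0.0017 y -0.0001
```

{"api": "move_arm", "payload": {"plan": [[[0.0387,-0.0069,0.003,0,0,0,1],[0.0387,-0.0069,0.003,0,0,0,1],[0.0387,-0.0069,0.004,0,0,0,1],[0.0387,-0.0069,0.004,0,0,0,1],[0.0387,-0.0069,0.004,0,0,0,1],[0.0387,-0.0069,0.004,0,0,0,1],[0.0387,-0.0069,0.004,0,0,0,1],[0,0,0,0,0,0,1],[0,0,0,0,0,0,1],[0,0,0,0,0,0,1]]]}}

```text
clock: 23.08
position: [0.5503, -0.0736, 0.2543]
orientation: [-3.139, 0.001, 0.927]
wrist_force: [0.7, -1.0, -0.0]
opening: 0.085
grip_force: 0.0
```

Run:
```python
from h import *
look('w14',.015,(.552,-.074,.015))
```

```text
px 316 197 [ 286  166   62   61 3007] rim (array([ 0.5527, -0.0728]), np.float64(0.0307), 174) tcp [ 0.5503 -0.0736  0.2543] 23.0833
shift to centre (tool xy) [ 0.0021  0.0015 -0.    ]
```

{"api": "move_arm", "payload": {"plan": [[[0.0021,0.0015,0.0347,0,0,0,1],[0,0,0.0347,0,0,0,1],[0,0,0.0347,0,0,0,1],[0,0,0.0347,0,0,0,1],[0,0,0.0347,0,0,0,1],[0,0,0.0347,0,0,0,0.5],[0,0,0,0,0,0,0],[0,0,0,0,0,0,-0.2],[0,0,0,0,0,0,-0.4],[0,0,0,0,0,0,-0.4],[0,0,0,0,0,0,-0.4]]]}}

```text
clock: 24.05
position: [0.5547, -0.0729, 0.0498]
orientation: [3.138, -0.001, 0.927]
wrist_force: [-0.9, 0.5, 0.4]
opening: 0.0258
grip_force: 0.0
```

Run:
```python
from h import *
go((.5527,-.0728,.043))
f=grab_frame("wrist");g=grab_frame("side")
cv2.imwrite("pics/w15.png",np.hstack([f[150:450,130:510],cv2.resize(g[185:260,250:340],(360,300),interpolation=cv2.INTER_CUBIC)]))
```

```text
24.05 [ 0.5547 -0.0729  0.0498] [ 3.138e+00 -1.000e-03  9.270e-01] 0.0258 0.0 [-0.9  0.5  0.4]
1 rows [-0.0012 -0.0017  0.0068] total [-0.0012 -0.0017  0.0068]
```

View pics/w15.png

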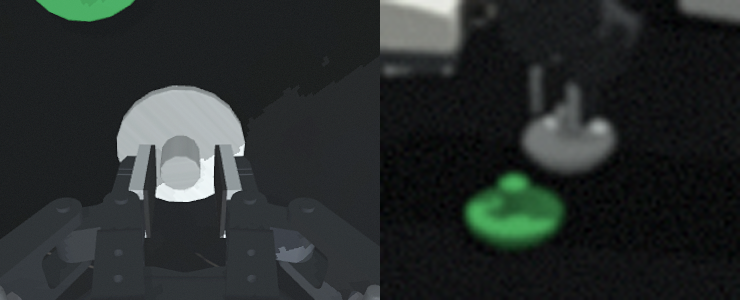

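{"api": "move_arm", "payload": {"plan": [[[-0.001,-0.001,0.004,0,0,0,-0.4],[0,0,0.003,0,0,0,-0.4],[0,0,0,0,0,0,-0.4],[0,0,0,0,0,0,-1],[0,0,0,0,0,0,-1],[0,0,0,0,0,0,-1],[0,0,0,0,0,0,-1]]]}}

```text
clock: 24.73
position: [0.552, -0.0726, 0.0405]
orientation: [-3.142, 0.0, 0.927]
wrist_force: [0.5, -1.0, -1.1]
opening: 0.0164
grip_force: 39.0
```

{"api": "move_arm", "payload": {"plan": [[[0,0,-0.02,0,0,0,-1],[0,0,-0.04,0,0,0,-1],[0,0,-0.04,0,0,0,-1],[0,0,-0.04,0,0,0,-1],[0,0,-0.04,0,0,0,-1],[0,0,-0.03,0,0,0,-1],[0,0,0,0,0,0,-1],[0,0,0,0,0,0,-1]]]}}

```text
clock: 25.4
position: [0.5527, -0.0726, 0.2522]
orientation: [3.138, -0.001, 0.927]
wrist_force: [0.5, 0.5, -1.4]
opening: 0.0161
grip_force: 39.2
```

Run:
```python
from h import *
go((.427,-.320,.24))
f=grab_frame("wrist");cv2.imwrite("pics/w16.png",f[150:450,130:510])
c=get_calibration("wrist");s=observe()
g=cv2.cvtColor(f,cv2.COLOR_BGR2GRAY)
# upper (far from fingers) arc of disc outline
m=cv2.morphologyEx((g>75).astype(np.uint8),cv2.MORPH_OPEN,np.ones((5,5)))
n,l,st,ce=cv2.connectedComponentsWithStats(m);i=l[265,311];print(st[i])
cn=max(cv2.findContours((l==i).astype(np.uint8),cv2.RETR_EXTERNAL,cv2.CHAIN_APPROX_NONE)[0],key=len).reshape(-1,2)
cn=cn[cn[:,1]<285]
o,r,k=fitrim(c,cn,s["position"][2]-.0265);print(o,r,k,totool(s,[*o,s["position"][2]]).round(4))
```

```text
25.4 [ 0.5527 -0.0726  0.2522] [ 3.138e+00 -1.000e-03  9.270e-01] 0.0161 39.2 [ 0.5  0.5 -1.4]
7 rows [-0.0391  0.0068  0.0017] total [-0.2734  0.0479  0.012 ]
[  248   239   135   121 10650]
[ 0.5537 -0.071 ] 0.0296 153 [ 0.0024  0.0005 -0.    ]
```

View pics/w16.png

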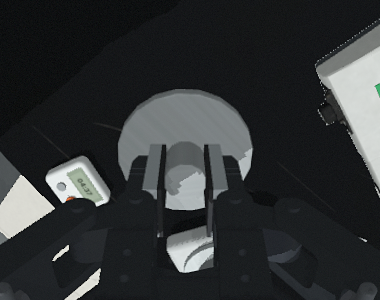

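{"api": "move_arm", "payload": {"plan": [[[-0.0393,0.0068,0,0,0,0,-1],[-0.0393,0.0068,0,0,0,0,-1],[-0.0393,0.0068,0,0,0,0,-1],[-0.0393,0.0068,0,0,0,0,-1],[-0.0393,0.0068,0,0,0,0,-1],[-0.0393,0.0068,0,0,0,0,-1],[-0.0393,0.0068,0,0,0,0,-1],[0,0,0.02,0,0,0,-1],[0,0,0.02,0,0,0,-1],[0,0,0,0,0,0,-1],[0,0,0,0,0,0,-1],[0,0,0,0,0,0,-1]]]}}

```text
clock: 26.45
position: [0.4253, -0.3207, 0.2107]
orientation: [-3.141, -0.0, 0.928]
wrist_force: [-0.6, -0.6, -0.3]
opening: 0.0163
grip_force: 39.3
```

Run:
```python
from h import *
go((.426,-.3213,.183))
```

```text
26.45 [ 0.4253 -0.3207  0.2107] [-3.141 -0.     0.928] 0.0163 39.3 [-0.6 -0.6 -0.3]
1 rows [-0.      0.0009  0.0277] total [-0.      0.0009  0.0277]
```

{"api": "move_arm", "payload": {"plan": [[[0,0.0009,0.014,0,0,0,-1],[0,0,0.014,0,0,0,-1],[0,0,0.002,0,0,0,-1],[0,0,0.002,0,0,0,-1],[0,0,0.002,0,0,0,-1],[0,0,0,0,0,0,-1],[0,0,0,0,0,0,-1]]]}}

```text
clock: 27.03
position: [0.4261, -0.3219, 0.1773]
orientation: [3.141, 0.0, 0.927]
wrist_force: [0.7, -0.8, -0.6]
opening: 0.0162
grip_force: 39.3
```

{"api": "move_arm", "payload": {"plan": [[[0,0,0.002,0,0,0,-1],[0,0,0.002,0,0,0,-1],[0,0,0.001,0,0,0,-1],[0,0,0,0,0,0,-1],[0,0,0,0,0,0,-1]]]}}

```text
clock: 27.45
position: [0.4265, -0.3223, 0.1733]
orientation: [3.139, 0.0, 0.927]
wrist_force: [-2.3, 1.3, 12.2]
opening: 0.0164
grip_force: 40.5
```

{"api": "move_arm", "payload": {"plan": [[[0,0,-0.001,0,0,0,-1],[0,0,0,0,0,0,1],[0,0,0,0,0,0,1],[0,0,0,0,0,0,1],[0,0,0,0,0,0,1],[0,0,-0.02,0,0,0,1],[0,0,-0.04,0,0,0,1],[0,0,-0.04,0,0,0,1],[0,0,-0.02,0,0,0,1],[0,0,0,0,0,0,1],[0,0,0,0,0,0,1]]]}}

```text
clock: 28.37
position: [0.4261, -0.322, 0.2936]
orientation: [3.139, 0.0, 0.927]
wrist_force: [0.6, -1.1, 0.3]
opening: 0.0858
grip_force: 0.0
```

Run:
```python
from h import *
f=grab_frame("wrist");g=grab_frame("side");t=grab_frame("top")
a=np.hstack([f[100:340,180:420],cv2.resize(g[120:210,310:418],(288,240),interpolation=cv2.INTER_CUBIC)])
b=cv2.resize(t[170:330,140:500],(528,235));cv2.imwrite("pics/w17.png",np.vstack([a,b]))
```

```text
(no output)
```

View pics/w17.png

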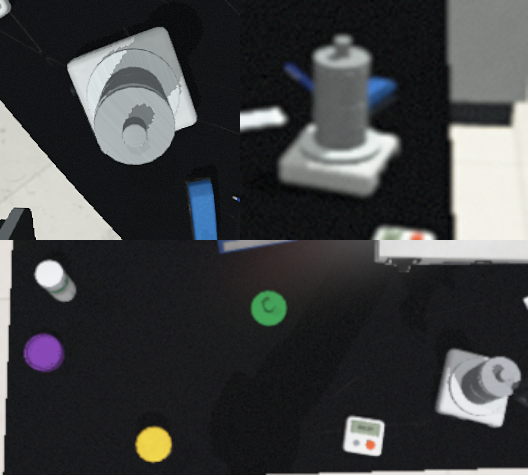

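The stack is complete and level with the lid home. The cup, timer, canister, purple dish and green lid are all where they stood, and the gripper is clear.

```bash
python3 -c "
from rig import *
print(sign_off())"
```

```text
the job is handed in; nothing more can be done
None
```

The sieve stack is on the shaker in the order asked (pan, fine sieve, coarse sieve, lid), each piece looking level and at its expected seated height. The bystanders were left alone, and the job was handed in at about 28.5 s.

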